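Press a lens filter home with a ratchet bar clamp, then release it

TASK

Pump the clamp's trigger, letting it come right up between strokes, until the jaw has pressed the lens filter fully home, flush in its mount, and the trigger goes firm; feel for it, hold it firm for a moment and go no harder, or the glass will crack. Then press the clamp's release until the jaw springs right back, and let go. Work the clamp only by its trigger and release, gently, do not touch the jaw or the filter, and leave everything else where it is.

Things in the scene. Friction and masses are not known exactly. Their poses are not given: they have to be found in the camera images.
- clamp: Ratchet bar clamp screwed to the worktop: aluminium base plate 332 x 100 x 12 mm with a black pump head, a toothed steel bar and a square jaw. Origin on the worktop, in the middle of the pump head; its x runs along the clamp, from the release past the trigger and jaw to the anvil; z up. The plate reaches from x -100 to +232 mm. Fixed.
- jaw (a joint): Advance of the jaw (steel plate 54 x 54 mm, top 70 mm above the worktop, round rubber pad 52 mm wide in front) towards the anvil, m: 0 right back, 0.068 the most. The ratchet holds it in steps of 7 mm; a light spring (3 to 5 N) draws it back when released.
- jaw_face (a point): Middle of the front of the jaw's pad, 43 mm above the worktop; moves with the jaw. FORCES at the trigger's press point: 3 to 7 N with the jaw free, 8 to 12 N while the filter slides in; once it is home the trigger goes firm before the end of its travel, rising 2 to 3 N per mm. Held at 15 to 17 N the filter is properly clamped; above about 18 N the glass is in danger.
- trigger (a joint): Trigger angle, rad: 0 up (rest), 0.5 fully down on its stop. A spring lifts it. About 0.1 rad is free play, then each rad pushes the jaw 26 mm. A stroke must pass about 0.4 rad for the ratchet to catch, so a full stroke, then letting it come right up, gains one step of 7 mm (at the bottom the jaw stands 2 to 4 mm beyond the step and drops back to it).
- trigger_press (a point): Where to press the trigger: middle of the top face of its outer part. It is a flat black paddle 32 x 88 mm over the pump head, hinged 88 mm above the worktop and 60 mm behind this point, sloping up towards the jaw. At rest this point is about 107 mm above the worktop; full travel takes it straight down by 30 mm.
- release_pad (a point): Middle of the top of the release: a black pad 32 x 34 mm at the clamp's rear end, about 74 mm above the worktop. With the trigger let fully up, press it straight down about 10 mm to its stop (3 to 12 N) and hold it there while the jaw runs back (about a second). It nods by itself at each click of the ratchet.
- filter (a joint): How far the filter still stands proud of its mount, m: 0 is fully home (flush), 6 to 10 mm at the start. It slides in with about 6 N of friction and stays where it is left.
- filter_front (a point): Middle of the front face of the filter, a round black ring with glass, 55 mm wide, 12 mm thick, standing on edge in the mount and facing the jaw; 43 mm above the worktop.
- mount_rim (a point): Middle of the mouth of the mount, an aluminium cup 62 mm wide and 12 mm deep on a dark steel anvil block 76 mm wide and 84 mm tall. The anvil stands fixed on the base plate; its distance from the jaw differs each time: 22 to 46 mm from the jaw's pad (right back) to this point.
- tray: white three-tier plastic stacking tray, 170 x 250 mm, 172 mm tall, with caps, rings and filters; fixed; origin at the centre of its underside
- pot: small green ceramic pot with closed lid and ball knob, 74 mm wide, 81 mm tall, standing; origin at the centre of its underside, z up
- pen: black aluminium lens pen, 120 mm long, 14 mm thick, lying along its own x; origin under its middle
- cap: round black lens cap, 58 mm wide, 9 mm tall, lying flat; origin at the centre of its underside
- step_ring: bare aluminium step ring, 66 mm outside, 54 mm inside, 8 mm tall, lying flat; origin at the centre of its underside
- case: clear square filter case, 70 x 70 x 18 mm, lying flat; origin at the centre of its underside
- blower: black rubber dust blower, a bulb 56 mm wide with a thin nozzle upward, 115 mm tall, standing; origin at the centre of its underside

How it is judged:
By the outcome, as a careful person would: the job done as asked, in the order asked, and still so for the second after the job is handed in, with the robot touching nothing.
It also fails if it takes over 64 s, if anything falls off the work surface, if the arm or the gripper's body presses on something with over 40 N, if the wrist force passes 120 N, or if a joint passes its speed limit or range.

ROBOT

A 6-joint arm with a two-finger parallel gripper is mounted at the origin on the work surface. World frame = base frame: x ahead of the robot, y to its left, z up, the work surface at z = 0. Lengths are in m, angles in rad, forces in N, time in s.
With the tool pointing down it reaches from about 0.3 to 0.75 m from the base axis. Payload 8.5 kg.
Tool frame: the origin (TCP) lies on the front face of the gripper's body, between the roots of the fingers; the fingertips stand 64 mm ahead of it and the grasp point (between the pads) lies 45 mm ahead of it (r.finger_overhang is the distance from the TCP to the fingertips, in m); x points along the fingers, z is the direction in which the jaws open and shut, and the axes are right-handed (so a half turn about x gives the same grasp; the last joint's range is limited). The gripper opens to 88 mm and grips with 3 to 60 N. Pads are 18 mm wide; open, the fingers measure 123 mm over their backs; the gripper's body (75 mm by 187 mm) begins 45 mm behind the grasp point.
Start: joints at [0.892, 0.381, 1.297, -0, 1.464, -0.215], TCP at [0.246, 0.492, 0.303] pointing down, gripper open.
Joint ranges: [-3.11, 3.11], [-0.89, 2.33], [0.22, 2.48], [-1.42, 4.56], [0.17, 2.85], [-2.88, 2.88]. Speed limits (rad/s): [2.39, 2.39, 3.14, 3.14, 3.14, 3.14].

INTERFACE

Orientations are given as a unit quaternion [w, x, y, z].
In Python, from station import r gives the robot as it stands.
- The arm moves only by the tool step_arm, never from a script. Its argument "commands" is a list of rows, each a list of 4 numbers: the shift along the tool's x, y, z in cm, then the turn about the tool's x in degrees. In form: [[tx, ty, tz, twist], ...]. A call has 1 to 20 rows; each row shifts and turns the pose as measured when the row begins, along the tool's axes as they then stand; what a row does not reach is not made up. A row lasts 1/8 s, in which the tool goes at most 62.5 mm and 10.7 degrees, less where a joint would pass 70% of its speed; a pose out of reach is approached as far as the arm can. A call is refused whole if a number of a shift passes 6.25 or a number of a turn 10.7, either way. A call with a gripper value outside its range is refused whole. "grip" is the opening, from 0 (shut) to 1 (fully open), set as the call begins (left out, the last holds). The fingers move at their own pace and stop on an object; "grip_force" is the grip in N (left out, the last holds). Time passes only in rows, so rows that do not move let the fingers close. It gives the time, the measured TCP pose, the force and the opening at its end, in the units of the state.
- r.get_state(): the state, without advancing time (a new reading comes with each control period).
- r.grab_frame(name): name is "side" or "top"; returns the picture (400x640x3 uint8, red, green, blue); there is no depth.
- r.calibration(name): a dict with "vfov" (degrees; the focal length in pixels is half the picture's height over the tangent of half this angle, whatever the lens; pixels are square), "cx", "cy" (the principal point, pixels), "T" (4x4, takes a point from camera to world coordinates). Camera axes: x right, y up, looking along -z (the intrinsics and any distortion apply to the point x, -y, -z); pixel columns grow to the right and rows downward; lengths in m; the calibration is good to about 2 mm. A picture is of the moment at which its call begins. calibration takes no time and is no camera call.
- r.hand_in(): hands the job in, once; it reports no verdict.
The state is a dict: "clock": time; "joints": joint angles; "qd": joint speeds; "tau": joint torques, N m; "tcp_pos": TCP position; "ee_rot": TCP orientation; "wrist_force": force on the tool from outside, world axes, zero at the start; "moment": the same for the moment, N m; "finger_gap": finger opening in m.
Only numpy, scipy, OpenCV 4.12 (cv2) and the standard library are available. Lean on these libraries where they do the work, as an engineer would, in place of code of your own. Each camera call takes 0.05 s, during which the arm holds its last target. There are 200 camera calls.

## Working session

There is one attempt and no reset: what is moved stays moved. The work goes in short steps, Python scripts to look and compute and a tool call to move; the robot and the scene stay as the last step left them, time stands still between calls to the robot, and variables do not carry over. Pictures are saved under pics/ and viewed, about 8 in all and at most 12, crops included, and the job is handed in when it is done.

Besides the shell and the picture viewer there is one more tool, called after "Emit:" in YAML: its name, and indented under it one key for each argument. step_arm: Moves the arm, as the interface text tells. Its arguments: {"type":"object","properties":{"commands":{"type":"array"},"grip":{"type":"number"},"grip_force":{"type":"number"}},"required":["commands"]}

```bash
mkdir -p pics; python3 - <<'E'
from station import r
import cv2,numpy as np
for n in("side","top"):
    cv2.imwrite(f"pics/{n}0.png",r.grab_frame(n)[:,:,::-1]); c=r.calibration(n); print(n,{k:(np.round(v,4).tolist() if k=="T" else v) for k,v in c.items()})
print(r.get_state())
E
```

```text
side {'vfov': 57.360329847755565, 'cx': 319.9147193570788, 'cy': 191.36666174121405, 'T': [[0.7019, 0.5323, -0.4733, 0.1516], [-0.7123, 0.5319, -0.458, -0.5844], [0.0079, 0.6586, 0.7525, 0.8461], [0.0, 0.0, 0.0, 1.0]]}
top {'vfov': 49.601032207554205, 'cx': 317.71941395958555, 'cy': 200.05147973106847, 'T': [[-0.015, 0.9937, -0.1114, 0.4948], [-0.9999, -0.0146, 0.0042, -0.1264], [0.0025, 0.1115, 0.9938, 1.1301], [0.0, 0.0, 0.0, 1.0]]}
{'clock': 0.1, 'joints': array([ 8.91672730e-01,  3.81131048e-01,  1.29811236e+00,  1.76835598e-05,
        1.46361989e+00, -2.15312252e-01]), 'qd': array([-4.69756997e-05, -9.80005804e-04, -2.01461373e-03,  7.16595886e-05,
        1.41223057e-03,  2.52375876e-04]), 'tau': array([ 3.58011886e-03, -4.38650930e+01, -2.24915403e+01,  7.14768120e-02,
        3.41899297e-02, -9.31247382e-05]), 'tcp_pos': array([0.24595165, 0.49176638, 0.30222266]), 'ee_rot': array([ 0.60110576, -0.37184132,  0.60195748,  0.37155496]), 'wrist_force': array([-0.61781873, -0.70210469, -0.7985755 ]), 'moment': array([-0.02293816, -0.02336585, -0.02015927]), 'finger_gap': 0.08800562496696097}
```

View pics/side0.png

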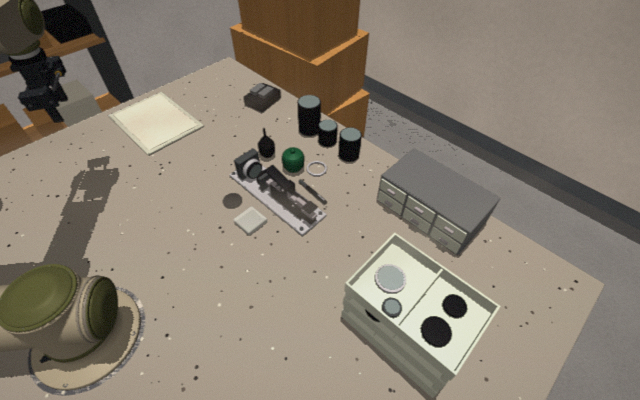

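View pics/top0.png

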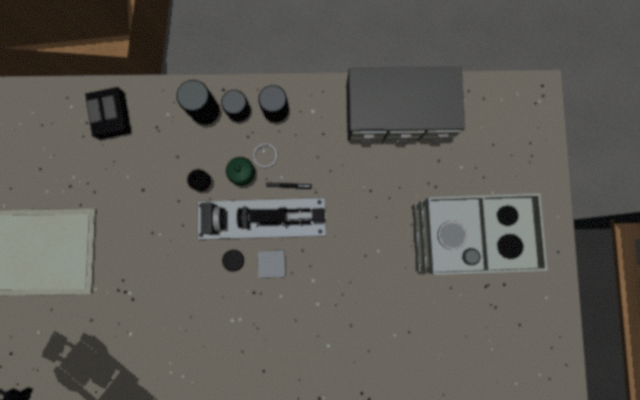

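The clamp's anvil end is at (205,219) in the top view and its release end at (318,216). In the side view it runs from (247,165) to (310,220). I'll enlarge both.

```bash
cat > h.py <<'E'
from station import r
import cv2,numpy as np
def cam(n):
    c=r.calibration(n); return c["cx"],c["cy"],200/np.tan(np.radians(c["vfov"]/2)),np.array(c["T"])
def px(n,P):
    cx,cy,f,T=cam(n); q=T[:3,:3].T@(np.array(P)-T[:3,3]); return np.array([cx+f*q[0]/-q[2],cy-f*q[1]/-q[2]])
def ray(n,u,v,z):
    cx,cy,f,T=cam(n); d=T[:3,:3]@np.array([(u-cx)/f,-(v-cy)/f,-1]); o=T[:3,3]; return o+d*(z-o[2])/d[2]
def crop(n,x0,y0,w,h,k,out):
    im=r.grab_frame(n)[y0:y0+h,x0:x0+w,::-1]; cv2.imwrite(out,cv2.resize(im,None,fx=k,fy=k,interpolation=cv2.INTER_CUBIC))
E
python3 - <<'E'
from h import *
crop("top",190,185,145,65,5,"pics/a.png"); crop("side",225,140,110,100,6,"pics/b.png")
a=cv2.imread("pics/a.png");b=cv2.imread("pics/b.png")
E
```

```text
(no output)
```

View pics/a.png

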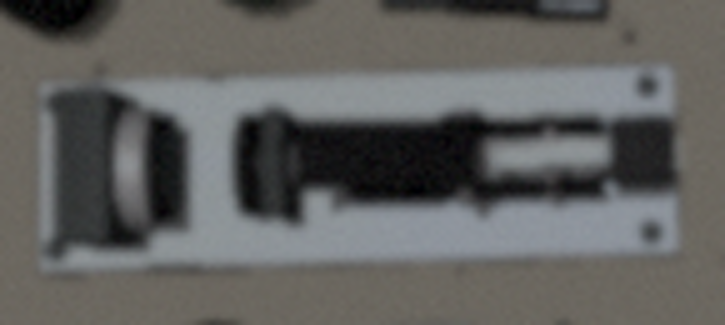

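View pics/b.png

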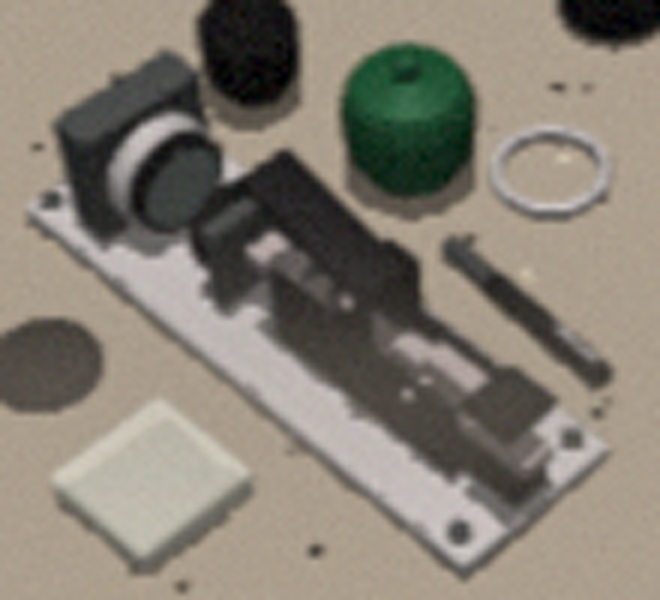

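Crop a (top view) shows the plate corners at (40,82), (672,67), (680,250) and (42,270), and the release pad at (643,153). The trigger paddle spans about x 300–480, y 122–198. Crop b (side view) shows the plate corners at (30,213), (463,575) and (608,447), the release pad top at (512,402), and the paddle's front end at about (250,175).

```bash
python3 - <<'E'
from h import *
A=lambda u,v:(190+(u+.5)/5-.5,185+(v+.5)/5-.5)
B=lambda u,v:(225+(u+.5)/6-.5,140+(v+.5)/6-.5)
np.set_printoptions(precision=4,suppress=True)
c=[ray("top",*A(*p),.012) for p in[(40,82),(672,67),(680,250),(42,270)]]
print("top corners",*c)
print("side corners",*[ray("side",*B(*p),.012) for p in[(30,213),(608,447),(463,575)]])
front=(c[0]+c[3])/2; rear=(c[1]+c[2])/2; print(np.linalg.norm(front-rear))
x=front-rear;x[2]=0;x/=np.linalg.norm(x); mid=(front+rear)/2; O=mid-x*.066;O[2]=0
y=np.array([-x[1],x[0],0]);print("O",O,"x",x,np.degrees(np.arctan2(x[1],x[0])))
rp=ray("top",*A(643,153),.074); rs=ray("side",*B(512,402),.074)
for p in(rp,rs):print("rel",p,(p-O)@x,(p-O)@y)
# paddle in clamp frame: edges in top
for q,z in[((480,160),.088),((296,160),.115)]:
  p=ray("top",*A(*q),z);print("pad",p,(p-O)@x,(p-O)@y)
# paddle corners side
for q,z in[((285,152),.115),((205,225),.115),((405,250),.088)]:
  p=ray("side",*B(*q),z);print("padS",p,(p-O)@x,(p-O)@y)
E
```

```text
top corners [0.6223 0.1808 0.012 ] [ 0.6253 -0.1475  0.012 ] [ 0.5303 -0.1501  0.012 ] [0.5249 0.1782 0.012 ]
side corners [0.5238 0.1722 0.012 ] [ 0.6266 -0.1498  0.012 ] [ 0.5267 -0.1541  0.012 ]
0.32837249287084685
O [ 0.5765 -0.0506  0.    ] x [-0.0128  0.9999  0.    ] 90.73079300042129
rel [ 0.5759 -0.1315  0.074 ] -0.0808329032525836 0.0016568010039872214
rel [ 0.5791 -0.1337  0.074 ] -0.08306491335928022 -0.001522367106627676
pad [ 0.5726 -0.0528  0.088 ] -0.002058573526643215 0.0039470676993508345
pad [0.5719 0.0318 0.115 ] 0.08244986951067323 0.0036043607811491454
padS [0.5866 0.0264 0.115 ] 0.07689811518709778 -0.011049391669325058
padS [0.5298 0.0161 0.115 ] 0.0673068994374568 0.04583468877894405
padS [ 0.5999 -0.0407  0.088 ] 0.00959762092901758 -0.02353647770770476
```

```bash
cat >> h.py <<'E'
from scipy.spatial.transform import Rotation as R
O=np.array([.5775,-.0518,0]);X=np.array([-.0128,.9999,0]);Y=np.array([-.9999,-.0128,0])
def go(P):  # P: tip target in clamp frame (x,y,z) -> tool shift cm
    s=r.get_state(); q=s["ee_rot"]; M=R.from_quat([q[1],q[2],q[3],q[0]]).as_matrix()
    tip=s["tcp_pos"]+M[:,0]*r.finger_overhang
    T=O+X*P[0]+Y*P[1]+np.array([0,0,P[2]])
    print("t",round(s["clock"],2),"tip",tip.round(4),"clampframe",np.round([(tip-O)@X,(tip-O)@Y,tip[2]],4),"shift cm",(M.T@(T-tip)*100).round(2),"F",s["wrist_force"].round(2),"gap",s["finger_gap"])
    return M
E
python3 - <<'E'
from h import *
np.set_printoptions(precision=4,suppress=True)
print(go([.06,0,.14]));print(r.get_state()["joints"], r.finger_overhang)
A=lambda u,v:(190+(u+.5)/5-.5,185+(v+.5)/5-.5)
for n,q,z in[("padface",(238,160),.055),("jawplate back",(300,110),.07),("filter front",(188,170),.043),("rim",(150,170),.06),("boss",(463,118),.088),("anvil front top",(108,120),.084)]:
  p=ray("top",*A(*q),z);print(n,(p-O)@X,(p-O)@Y)
E
```

```text
t 0.2 tip [0.2459 0.4918 0.2384] clampframe [0.5478 0.3246 0.2384] shift cm [  9.85 -51.22 -28.44] F [ 1.3  -0.47  0.31] gap 0.08817610877159854
[[-0.0006 -0.8944  0.4474]
 [-0.0007  0.4474  0.8944]
 [-1.      0.0002 -0.0008]]
[ 0.8917  0.381   1.2979  0.      1.4636 -0.2153] 0.064
padface 0.12174251556831599 -0.000921601945088735
jawplate back 0.08837264389704946 -0.02354691734883928
filter front 0.1490756552686263 0.0024793806850235836
rim 0.16438273417687424 0.003229154730891572
boss 0.00692755436999996 -0.015671308316399974
anvil front top 0.17933518674715146 -0.019823794427020095
```

Emit:
step_arm:
  commands:
    - [0,-4.7,-2.6,0]
    - [0,-4.7,-2.6,0]
    - [0,-4.7,-2.6,0]
    - [0,-4.7,-2.6,0]
    - [0,-4.7,-2.6,0]
    - [0,-4.7,-2.6,0]
    - [0,-4.7,-2.6,0]
    - [0,-4.7,-2.6,0]
    - [0,-4.7,-2.6,0]
    - [0,-4.7,-2.6,0]
    - [0,0,0,10]
    - [0,0,0,10]
    - [0,0,0,10]
    - [0,0,0,10]
    - [0,0,0,10]
    - [0,0,0,10]
    - [0,0,0,2.7]
  grip: 0
  grip_force: 10

```text
clock: 2.33
tcp_pos: [0.5595, 0.0336, 0.2989]
ee_rot: [0.705, 0.008, 0.709, -0.008]
wrist_force: [0.7, -0.9, -0.8]
finger_gap: 0.0006
```

```bash
python3 - <<'E'
from h import *
print(go([.06,0,.125]))
E
```

```text
t 2.33 tip [0.5592 0.0335 0.2349] clampframe [0.0856 0.0172 0.2349] shift cm [10.98 -2.49  1.87] F [ 0.72 -0.87 -0.75] gap 0.0005847000508491282
[[-5.45312750e-03  2.32251845e-02  9.99715387e-01]
 [-2.69592170e-05  9.99730247e-01 -2.32256767e-02]
 [-9.99985131e-01 -1.53604121e-04 -5.45103037e-03]]
```

Emit:
step_arm:
  commands:
    - [2,-2.4,1.9,0]
    - [3,0,0,-2]
    - [3,0,0,0]
    - [2,0,0,0]
    - [0,0,0,0]

```text
clock: 2.95
tcp_pos: [0.578, 0.0084, 0.1956]
ee_rot: [0.705, -0.004, 0.709, 0.004]
wrist_force: [0.4, 0.1, 0.3]
finger_gap: 0.0005
```

```bash
python3 - <<'E'
from h import *
print(go([.06,0,.115]))
im=[r.grab_frame(n) for n in("side","top")]
a=cv2.resize(im[0][130:240,225:335,::-1],(400,400),interpolation=2);b=cv2.resize(im[1][180:255,190:335,::-1],(773,400),interpolation=2)
cv2.imwrite("pics/c.png",np.hstack([a,b[:,:400]]))
E
```

```text
t 2.95 tip [0.5776 0.0084 0.1316] clampframe [ 0.0602 -0.0009  0.1316] shift cm [ 1.66 -0.02 -0.08] F [0.41 0.12 0.32] gap 0.00047225917487943064
[[-5.74288066e-03 -1.22400736e-02  9.99908596e-01]
 [ 9.17531984e-05  9.99925074e-01  1.22408023e-02]
 [-9.99983505e-01  1.62042279e-04 -5.74132731e-03]]
```

View pics/c.png

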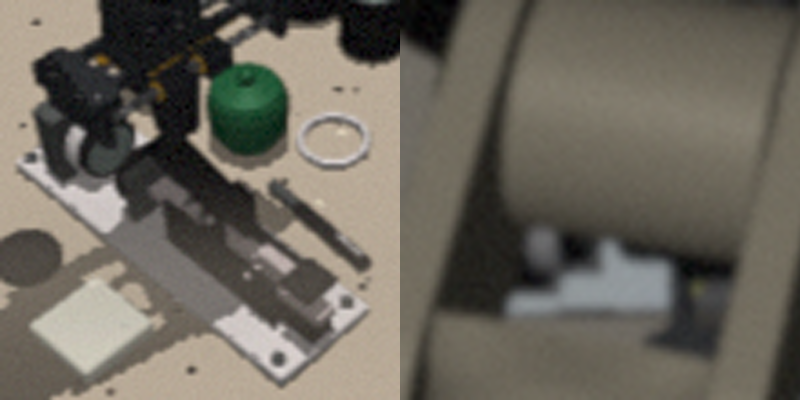

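The side view shows the fingertips at about (175,130), over the outer end of the paddle. The top view is hidden by the arm. Next I'll come down to touch.

Emit:
step_arm:
  commands:
    - [1.2,0,-0.1,0]
    - [0.8,0,0,0]
    - [0.2,0,0,0]

```text
clock: 3.42
tcp_pos: [0.578, 0.0083, 0.1758]
ee_rot: [0.707, -0.005, 0.707, 0.004]
wrist_force: [0.0, 0.4, -0.5]
finger_gap: 0.0007
```

Emit:
step_arm:
  commands:
    - [0.2,0,0,0]

```text
clock: 3.55
tcp_pos: [0.5781, 0.0083, 0.1738]
ee_rot: [0.708, -0.005, 0.707, 0.004]
wrist_force: [0.8, -0.9, -0.1]
finger_gap: 0.0007
```

Emit:
step_arm:
  commands:
    - [0.2,0,0,0]

```text
clock: 3.68
tcp_pos: [0.5782, 0.0083, 0.1718]
ee_rot: [0.708, -0.005, 0.707, 0.004]
wrist_force: [0.4, 0.5, 1.7]
finger_gap: 0.0004
```

Emit:
step_arm:
  commands:
    - [0.2,0,0,0]

```text
clock: 3.8
tcp_pos: [0.5783, 0.0083, 0.17]
ee_rot: [0.708, -0.005, 0.706, 0.004]
wrist_force: [-0.7, 1.1, 1.8]
finger_gap: 0.0003
```

Emit:
step_arm:
  commands:
    - [0.4,0,0,0]
    - [0.4,0,0,0]
    - [0.4,0,0,0]
    - [0.4,0,0,0]
    - [0.4,0,0,0]

```text
clock: 4.42
tcp_pos: [0.5784, 0.0098, 0.1517]
ee_rot: [0.709, -0.004, 0.705, 0.005]
wrist_force: [-3.4, 0.6, 11.1]
finger_gap: 0.0005
```

Emit:
step_arm:
  commands:
    - [0.3,0,0,0]

```text
clock: 4.55
tcp_pos: [0.5784, 0.0098, 0.1492]
ee_rot: [0.709, -0.005, 0.705, 0.005]
wrist_force: [-3.4, 0.7, 7.9]
finger_gap: 0.0004
```

Emit:
step_arm:
  commands:
    - [0.2,0,0,0]

```text
clock: 4.68
tcp_pos: [0.5784, 0.0097, 0.1478]
ee_rot: [0.709, -0.005, 0.705, 0.005]
wrist_force: [-3.1, 0.3, 9.7]
finger_gap: 0.0004
```

Emit:
step_arm:
  commands:
    - [0.2,0,0,0]

```text
clock: 4.8
tcp_pos: [0.5784, 0.0096, 0.1464]
ee_rot: [0.709, -0.005, 0.705, 0.005]
wrist_force: [-3.0, 0.6, 10.2]
finger_gap: 0.0006
```

Emit:
step_arm:
  commands:
    - [0,0,0,0]
    - [0,0,0,0]

```text
clock: 5.05
tcp_pos: [0.5782, 0.0097, 0.1475]
ee_rot: [0.71, -0.005, 0.704, 0.004]
wrist_force: [-2.9, 0.8, 7.8]
finger_gap: 0.0006
```

```bash
python3 - <<'E'
from h import *
go([.06,0,.08]);s=r.get_state();print(s["moment"])
im=r.grab_frame("side")[130:240,225:335,::-1];cv2.imwrite("pics/d.png",cv2.resize(im,(600,600),interpolation=2))
E
```

```text
t 5.05 tip [0.5787 0.0096 0.0835] clampframe [ 0.0614 -0.002   0.0835] shift cm [ 0.34 -0.14 -0.2 ] F [-2.88  0.76  7.81] gap 0.0006460611807223782
[ 0.10370252  0.39487812 -0.06237087]
```

View pics/d.png

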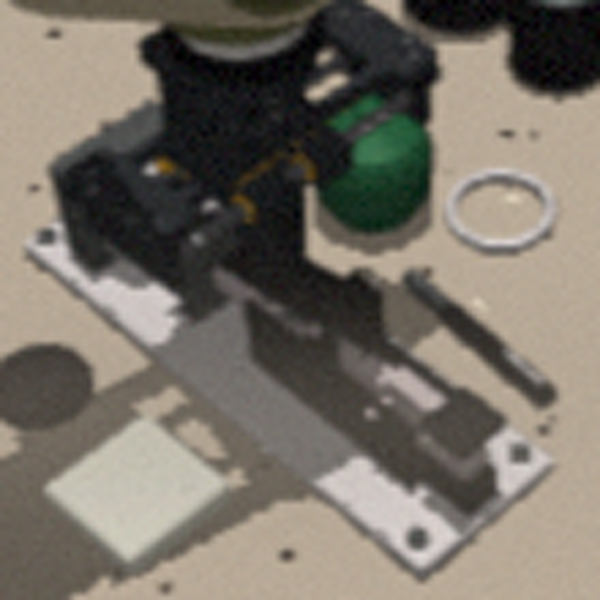

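The closed fingers are pressing the paddle at about (230,240), and the jaw is hidden behind them. The body is clear of the pot.

Emit:
step_arm:
  commands:
    - [0.4,0,0,0]

```text
clock: 5.22
tcp_pos: [0.5783, 0.0095, 0.1445]
ee_rot: [0.71, -0.006, 0.704, 0.004]
wrist_force: [-4.5, -0.9, 21.0]
finger_gap: 0.0005
```

Emit:
step_arm:
  commands:
    - [0.3,0,0,0]

```text
clock: 5.35
tcp_pos: [0.5783, 0.0095, 0.1441]
ee_rot: [0.711, -0.006, 0.703, 0.004]
wrist_force: [-13.3, 2.8, 36.5]
finger_gap: 0.0004
```

Emit:
step_arm:
  commands:
    - [0.2,0,0,0]

```text
clock: 5.48
tcp_pos: [0.5782, 0.0095, 0.1445]
ee_rot: [0.711, -0.007, 0.703, 0.004]
wrist_force: [-8.4, 1.2, 20.3]
finger_gap: 0.0005
```

Emit:
step_arm:
  commands:
    - [-1.2,0,0,0]
    - [-1.2,0.0,0,0]
    - [-1.2,0.5,-0.1,0]
    - [0,0.6,0,0]
    - [0,0,0,0]

```text
clock: 6.1
tcp_pos: [0.5764, 0.0214, 0.182]
ee_rot: [0.711, -0.007, 0.703, 0.004]
wrist_force: [0.4, 0.4, -0.2]
finger_gap: 0.0006
```

```bash
python3 - <<'E'
from h import *
print(go([.073,0,.109]))
E
```

```text
t 6.1 tip [0.5771 0.0211 0.118 ] clampframe [ 0.0729 -0.0005  0.118 ] shift cm [ 0.9   0.01 -0.07] F [ 0.45  0.35 -0.22] gap 0.0006126959654380412
[[ 0.01185168 -0.01456363  0.9998237 ]
 [-0.00406436  0.99988497  0.0146127 ]
 [-0.99992151 -0.00423683  0.01179113]]
```

Emit:
step_arm:
  commands:
    - [1.0,0,0,0]
    - [0.4,0,0,0]
    - [0.4,0,0,0]
    - [0.4,0,0,0]
    - [0.4,0,0,0]
    - [0.4,0,0,0]
    - [0.4,0,0,0]
    - [0,0,0,0]

```text
clock: 7.1
tcp_pos: [0.5766, 0.0225, 0.1466]
ee_rot: [0.711, -0.006, 0.703, 0.005]
wrist_force: [-0.7, 1.0, 6.0]
finger_gap: 0.0002
```

Emit:
step_arm:
  commands:
    - [0.2,0,0,0]

```text
clock: 7.22
tcp_pos: [0.5766, 0.0223, 0.1449]
ee_rot: [0.711, -0.006, 0.703, 0.005]
wrist_force: [-1.8, -0.6, 6.7]
finger_gap: 0.0004
```

Emit:
step_arm:
  commands:
    - [0.15,0,0,0]

```text
clock: 7.35
tcp_pos: [0.5766, 0.0222, 0.1436]
ee_rot: [0.711, -0.006, 0.703, 0.004]
wrist_force: [-2.0, -0.0, 7.1]
finger_gap: 0.0008
```

Emit:
step_arm:
  commands:
    - [-1.2,0,0,0]
    - [-1.2,0,0,0]
    - [-1.2,0,0,0]
    - [-2,0,0,0]
    - [-2,0,0,0]
    - [0,0,0,0]

```text
clock: 8.1
tcp_pos: [0.5757, 0.0219, 0.224]
ee_rot: [0.712, -0.006, 0.703, 0.004]
wrist_force: [-0.1, -0.5, -0.0]
finger_gap: 0.0006
```

```bash
python3 - <<'E'
from h import *
go([.073,0,.115])
im=r.grab_frame("side")[130:220,225:315,::-1];cv2.imwrite("pics/e.png",cv2.resize(im,(600,600),interpolation=2))
E
```

```text
t 8.1 tip [0.5765 0.0217 0.16  ] clampframe [7.35e-02 1.00e-04 1.60e-01] shift cm [ 4.5  -0.04 -0.05] F [-0.09 -0.52 -0.01] gap 0.0006096252445714134
```

View pics/e.png

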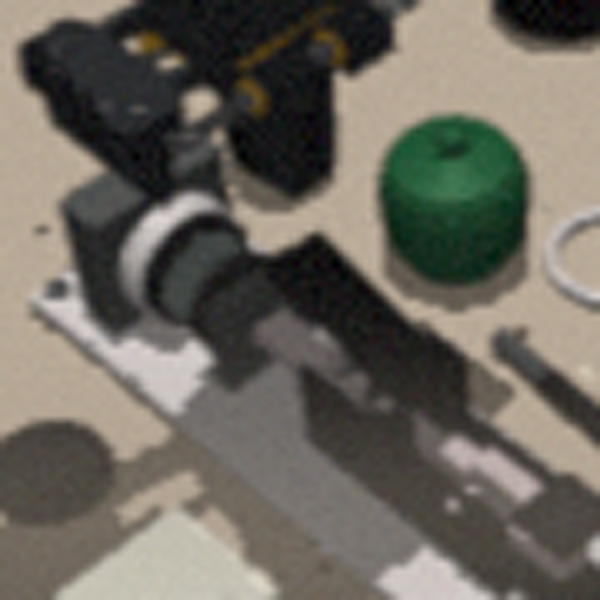

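Comparing this with the first crop, the jaw's bottom corner has moved about 4 px, or roughly 14 mm. That makes two steps caught. Now stroke 3.

Emit:
step_arm:
  commands:
    - [2.5,0,0,0]
    - [2.5,0,0,0]
    - [0.4,0,0,0]
    - [0.4,0,0,0]
    - [0.4,0,0,0]
    - [0.4,0,0,0]
    - [0.4,0,0,0]
    - [0.4,0,0,0]
    - [0.0,0,0,0]

```text
clock: 9.28
tcp_pos: [0.5752, 0.0232, 0.1511]
ee_rot: [0.711, -0.005, 0.703, 0.005]
wrist_force: [-3.3, 0.9, 4.9]
finger_gap: 0.0002
```

Emit:
step_arm:
  commands:
    - [0.25,0,0,0]

```text
clock: 9.4
tcp_pos: [0.5752, 0.0232, 0.1497]
ee_rot: [0.711, -0.006, 0.703, 0.005]
wrist_force: [-4.9, 0.3, 6.7]
finger_gap: 0.0005
```

Emit:
step_arm:
  commands:
    - [0.2,0,0,0]

```text
clock: 9.52
tcp_pos: [0.5751, 0.0232, 0.1487]
ee_rot: [0.711, -0.006, 0.703, 0.005]
wrist_force: [-3.0, 0.2, 5.5]
finger_gap: 0.0003
```

Emit:
step_arm:
  commands:
    - [0.3,0,0,0]
    - [0.3,0,0,0]

```text
clock: 9.78
tcp_pos: [0.5751, 0.023, 0.1448]
ee_rot: [0.712, -0.006, 0.702, 0.005]
wrist_force: [-4.3, -1.7, 6.9]
finger_gap: 0.0008
```

Emit:
step_arm:
  commands:
    - [0.15,0,0,0]

```text
clock: 9.9
tcp_pos: [0.5751, 0.0229, 0.1443]
ee_rot: [0.712, -0.006, 0.702, 0.004]
wrist_force: [-4.3, 0.7, 6.9]
finger_gap: 0.0003
```

Emit:
step_arm:
  commands:
    - [-1.2,0,0,0]
    - [-1.2,0,0,0]
    - [-1.5,-0.1,0.2,0]
    - [0,0,0,0]
    - [0.9,0,0,0]
    - [0.4,0,0,0]
    - [0.4,0,0,0]
    - [0.4,0,0,0]
    - [0.4,0,0,0]
    - [0.3,0,0,0]
    - [0,0,0,0]

```text
clock: 11.28
tcp_pos: [0.5774, 0.0231, 0.1576]
ee_rot: [0.713, -0.006, 0.701, 0.005]
wrist_force: [-1.1, 1.2, 5.0]
finger_gap: 0.0003
```

Emit:
step_arm:
  commands:
    - [0.3,0,0,0]

```text
clock: 11.4
tcp_pos: [0.5774, 0.0232, 0.155]
ee_rot: [0.713, -0.006, 0.701, 0.005]
wrist_force: [-2.0, 2.1, 6.1]
finger_gap: 0.0006
```

Emit:
step_arm:
  commands:
    - [0.2,0,0,0]

```text
clock: 11.52
tcp_pos: [0.5774, 0.0233, 0.1533]
ee_rot: [0.713, -0.006, 0.701, 0.005]
wrist_force: [-2.8, 0.6, 7.0]
finger_gap: 0.0006
```

Emit:
step_arm:
  commands:
    - [0.2,0,0,0]

```text
clock: 11.65
tcp_pos: [0.5774, 0.0233, 0.1517]
ee_rot: [0.713, -0.006, 0.701, 0.005]
wrist_force: [-2.7, 2.5, 8.2]
finger_gap: 0.0004
```

Emit:
step_arm:
  commands:
    - [0.25,0,0,0]

```text
clock: 11.78
tcp_pos: [0.5774, 0.0233, 0.1497]
ee_rot: [0.713, -0.006, 0.701, 0.005]
wrist_force: [-2.2, 0.1, 7.4]
finger_gap: 0.0008
```

Emit:
step_arm:
  commands:
    - [0.25,0,0,0]

```text
clock: 11.9
tcp_pos: [0.5774, 0.0232, 0.1474]
ee_rot: [0.713, -0.006, 0.701, 0.005]
wrist_force: [-1.8, 0.7, 6.2]
finger_gap: 0.0006
```

Emit:
step_arm:
  commands:
    - [0.25,0,0,0]

```text
clock: 12.02
tcp_pos: [0.5774, 0.0231, 0.1453]
ee_rot: [0.714, -0.007, 0.701, 0.005]
wrist_force: [-0.9, 0.3, 7.6]
finger_gap: 0.0005
```

Emit:
step_arm:
  commands:
    - [0.2,0,0,0]

```text
clock: 12.15
tcp_pos: [0.5774, 0.0229, 0.1437]
ee_rot: [0.714, -0.007, 0.7, 0.005]
wrist_force: [-1.8, 0.4, 7.2]
finger_gap: 0.0005
```

Emit:
step_arm:
  commands:
    - [-1.2,0,0,0]
    - [-1.2,0,0,0]
    - [-1.5,-0.1,0,0]
    - [-2,0,0,0]
    - [-2,0,0,0]
    - [0,0,0,0]

```text
clock: 12.9
tcp_pos: [0.5759, 0.0215, 0.2284]
ee_rot: [0.714, -0.007, 0.7, 0.004]
wrist_force: [-1.0, -0.3, 0.1]
finger_gap: 0.0002
```

```bash
python3 - <<'E'
from h import *
go([.073,0,.115])
im=r.grab_frame("side")[130:220,225:315,::-1];cv2.imwrite("pics/f.png",cv2.resize(im,(600,600),interpolation=2))
E
```

```text
t 12.9 tip [0.5772 0.0212 0.1644] clampframe [ 0.073  -0.0007  0.1644] shift cm [ 4.94  0.02 -0.16] F [-0.96 -0.27  0.07] gap 0.00021777894846587448
```

View pics/f.png

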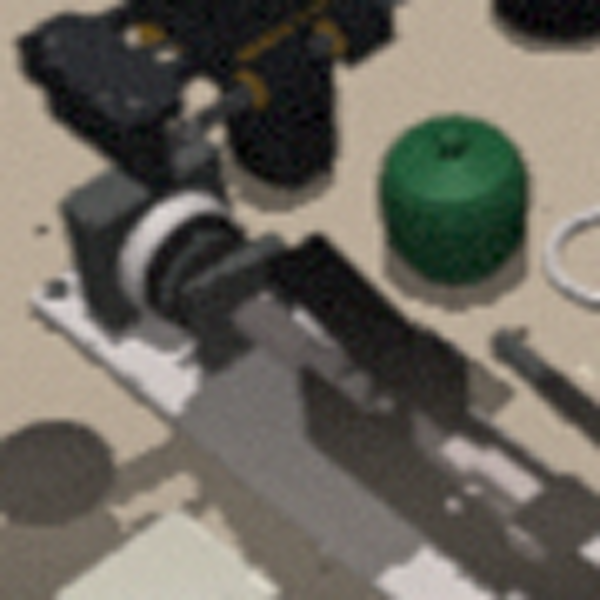

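The jaw's bottom corner moved from (235,385) to (212,368), so the jaw is now about 28 mm out and close to the filter, whose black ring shows at (185,270). Stroke 5 will be in small steps.

Emit:
step_arm:
  commands:
    - [2.5,0,0,0]
    - [2.5,0,0,0]
    - [0.4,0,0,0]
    - [0.4,0,0,0]
    - [0.4,0,0,0]
    - [0.4,0,0,0]
    - [0,0,0,0]

```text
clock: 13.82
tcp_pos: [0.5763, 0.0223, 0.1607]
ee_rot: [0.713, -0.007, 0.701, 0.005]
wrist_force: [-1.3, -0.3, 4.3]
finger_gap: 0.0006
```

Emit:
step_arm:
  commands:
    - [0.25,0,0,0]

```text
clock: 13.95
tcp_pos: [0.5763, 0.0224, 0.1589]
ee_rot: [0.714, -0.007, 0.7, 0.005]
wrist_force: [-2.4, 2.4, 4.8]
finger_gap: 0.0008
```

Emit:
step_arm:
  commands:
    - [0.2,0,0,0]

```text
clock: 14.08
tcp_pos: [0.5762, 0.0226, 0.1575]
ee_rot: [0.714, -0.007, 0.7, 0.005]
wrist_force: [-2.3, 1.7, 5.9]
finger_gap: 0.0003
```

Emit:
step_arm:
  commands:
    - [0.2,0,0,0]

```text
clock: 14.2
tcp_pos: [0.5762, 0.0227, 0.1562]
ee_rot: [0.714, -0.007, 0.7, 0.005]
wrist_force: [-1.8, 2.0, 6.0]
finger_gap: 0.0005
```

Emit:
step_arm:
  commands:
    - [0.2,0,0,0]
    - [0.2,0,0,0]

```text
clock: 14.45
tcp_pos: [0.5761, 0.0228, 0.1537]
ee_rot: [0.714, -0.007, 0.7, 0.005]
wrist_force: [-2.9, 1.0, 8.3]
finger_gap: 0.0001
```

Emit:
step_arm:
  commands:
    - [0.2,0,0,0]

```text
clock: 14.58
tcp_pos: [0.5761, 0.0228, 0.1526]
ee_rot: [0.714, -0.007, 0.7, 0.005]
wrist_force: [-3.8, 1.8, 7.9]
finger_gap: 0.0007
```

Emit:
step_arm:
  commands:
    - [0.2,0,0,0]

```text
clock: 14.7
tcp_pos: [0.5761, 0.0228, 0.1515]
ee_rot: [0.715, -0.007, 0.699, 0.005]
wrist_force: [-4.0, 1.9, 9.0]
finger_gap: 0.0005
```

Emit:
step_arm:
  commands:
    - [0.2,0,0,0]

```text
clock: 14.82
tcp_pos: [0.5761, 0.0228, 0.1505]
ee_rot: [0.715, -0.007, 0.699, 0.005]
wrist_force: [-5.0, 1.0, 10.4]
finger_gap: 0.0003
```

Emit:
step_arm:
  commands:
    - [0.2,0,0,0]

```text
clock: 14.95
tcp_pos: [0.576, 0.0228, 0.1497]
ee_rot: [0.715, -0.007, 0.699, 0.005]
wrist_force: [-4.5, 2.3, 10.3]
finger_gap: 0.0005
```

Emit:
step_arm:
  commands:
    - [0.2,0,0,0]

```text
clock: 15.08
tcp_pos: [0.576, 0.0228, 0.1488]
ee_rot: [0.715, -0.008, 0.699, 0.005]
wrist_force: [-3.7, 1.5, 9.3]
finger_gap: 0.0003
```

Emit:
step_arm:
  commands:
    - [0.25,0,0,0]

```text
clock: 15.2
tcp_pos: [0.5759, 0.0228, 0.1473]
ee_rot: [0.716, -0.008, 0.698, 0.005]
wrist_force: [-4.9, 0.3, 9.8]
finger_gap: 0.0006
```

Emit:
step_arm:
  commands:
    - [0.25,0,0,0]

```text
clock: 15.32
tcp_pos: [0.5759, 0.0227, 0.1459]
ee_rot: [0.716, -0.008, 0.698, 0.005]
wrist_force: [-4.7, 1.1, 10.7]
finger_gap: 0.0004
```

Emit:
step_arm:
  commands:
    - [0.2,0,0,0]

```text
clock: 15.45
tcp_pos: [0.5759, 0.0226, 0.145]
ee_rot: [0.716, -0.008, 0.698, 0.004]
wrist_force: [-4.9, 1.1, 10.3]
finger_gap: 0.0005
```

Emit:
step_arm:
  commands:
    - [0.2,0,0,0]

```text
clock: 15.58
tcp_pos: [0.5759, 0.0225, 0.1441]
ee_rot: [0.716, -0.009, 0.698, 0.004]
wrist_force: [-3.7, 1.6, 9.5]
finger_gap: 0.0009
```

Plateau of about 10 N, so the filter is sliding. I'll let the trigger right up, move the finger back about 4 mm onto the press point, and feel stroke 6 finely.

Emit:
step_arm:
  commands:
    - [-1.2,0,0,0]
    - [-1.2,0,0,0]
    - [-1.6,-0.2,0.1,0]
    - [0,-0.25,0,0]
    - [0,0,0,0]

```text
clock: 16.2
tcp_pos: [0.5763, 0.0175, 0.1875]
ee_rot: [0.717, -0.009, 0.697, 0.004]
wrist_force: [0.4, -0.4, -0.6]
finger_gap: 0.0002
```

```bash
python3 - <<'E'
from h import *
go([.069,0,.109])
E
```

```text
t 16.2 tip [0.5782 0.017  0.1236] clampframe [ 0.0688 -0.0016  0.1236] shift cm [ 1.45  0.03 -0.2 ] F [ 0.38 -0.4  -0.6 ] gap 0.00018312567572947923
```

Emit:
step_arm:
  commands:
    - [0.9,0,-0.1,0]
    - [0.4,0,0,0]
    - [0.4,0,0,0]
    - [0.4,0,0,0]
    - [0.3,0,0,0]
    - [0.2,0,0,0]

```text
clock: 16.95
tcp_pos: [0.5756, 0.0185, 0.1596]
ee_rot: [0.717, -0.008, 0.697, 0.005]
wrist_force: [-2.7, 1.4, 8.8]
finger_gap: 0.0003
```

Emit:
step_arm:
  commands:
    - [0.2,0,0,0]

```text
clock: 17.08
tcp_pos: [0.5756, 0.0187, 0.1581]
ee_rot: [0.717, -0.008, 0.697, 0.005]
wrist_force: [-2.4, 1.3, 9.1]
finger_gap: 0.0006
```

Emit:
step_arm:
  commands:
    - [0.2,0,0,0]

```text
clock: 17.2
tcp_pos: [0.5756, 0.0188, 0.1566]
ee_rot: [0.717, -0.008, 0.697, 0.005]
wrist_force: [-3.5, 1.7, 9.1]
finger_gap: 0.0005
```

Emit:
step_arm:
  commands:
    - [0.2,0,0,0]

```text
clock: 17.32
tcp_pos: [0.5756, 0.0189, 0.1552]
ee_rot: [0.717, -0.009, 0.697, 0.005]
wrist_force: [-3.0, 0.6, 10.4]
finger_gap: 0.0005
```

Emit:
step_arm:
  commands:
    - [0.2,0,0,0]

```text
clock: 17.45
tcp_pos: [0.5756, 0.019, 0.154]
ee_rot: [0.717, -0.009, 0.697, 0.005]
wrist_force: [-3.4, 1.8, 9.9]
finger_gap: 0.0004
```

Emit:
step_arm:
  commands:
    - [0.2,0,0,0]

```text
clock: 17.58
tcp_pos: [0.5755, 0.0191, 0.1528]
ee_rot: [0.718, -0.009, 0.696, 0.005]
wrist_force: [-3.2, 0.1, 11.7]
finger_gap: 0.0006
```

Emit:
step_arm:
  commands:
    - [0.2,0,0,0]

```text
clock: 17.7
tcp_pos: [0.5755, 0.0191, 0.1516]
ee_rot: [0.718, -0.009, 0.696, 0.005]
wrist_force: [-4.5, 0.0, 11.4]
finger_gap: 0.0006
```

Emit:
step_arm:
  commands:
    - [0.2,0,0,0]

```text
clock: 17.82
tcp_pos: [0.5755, 0.0191, 0.1505]
ee_rot: [0.718, -0.01, 0.696, 0.005]
wrist_force: [-3.6, 0.9, 11.4]
finger_gap: 0.0008
```

Emit:
step_arm:
  commands:
    - [0.15,0,0,0]

```text
clock: 17.95
tcp_pos: [0.5755, 0.0191, 0.1498]
ee_rot: [0.718, -0.01, 0.696, 0.005]
wrist_force: [-3.6, 1.3, 10.2]
finger_gap: 0.0009
```

Emit:
step_arm:
  commands:
    - [0.2,0,0,0]

```text
clock: 18.08
tcp_pos: [0.5754, 0.0191, 0.1486]
ee_rot: [0.718, -0.01, 0.696, 0.005]
wrist_force: [-3.3, 1.0, 9.3]
finger_gap: 0.0006
```

Emit:
step_arm:
  commands:
    - [0.2,0,0,0]

```text
clock: 18.2
tcp_pos: [0.5754, 0.019, 0.1473]
ee_rot: [0.718, -0.01, 0.696, 0.004]
wrist_force: [-4.0, 0.1, 10.8]
finger_gap: 0.0005
```

Emit:
step_arm:
  commands:
    - [0.15,0,0,0]

```text
clock: 18.32
tcp_pos: [0.5754, 0.019, 0.1466]
ee_rot: [0.719, -0.01, 0.695, 0.004]
wrist_force: [-4.2, 1.5, 12.3]
finger_gap: 0.0001
```

Emit:
step_arm:
  commands:
    - [0.15,0,0,0]

```text
clock: 18.45
tcp_pos: [0.5753, 0.019, 0.1461]
ee_rot: [0.719, -0.011, 0.695, 0.004]
wrist_force: [-5.2, 1.1, 14.6]
finger_gap: 0.0005
```

Emit:
step_arm:
  commands:
    - [0.1,0,0,0]

```text
clock: 18.58
tcp_pos: [0.5753, 0.019, 0.1462]
ee_rot: [0.719, -0.011, 0.695, 0.004]
wrist_force: [-4.3, 0.5, 13.6]
finger_gap: 0.0006
```

Emit:
step_arm:
  commands:
    - [0.1,0,0,0]

```text
clock: 18.7
tcp_pos: [0.5753, 0.019, 0.1462]
ee_rot: [0.719, -0.011, 0.695, 0.004]
wrist_force: [-4.7, 1.2, 13.7]
finger_gap: 0.0006
```

Emit:
step_arm:
  commands:
    - [0.15,0,0,0]

```text
clock: 18.82
tcp_pos: [0.5752, 0.019, 0.1459]
ee_rot: [0.72, -0.012, 0.694, 0.004]
wrist_force: [-5.5, 0.6, 14.1]
finger_gap: 0.0004
```

Emit:
step_arm:
  commands:
    - [0.15,0,0,0]

```text
clock: 18.95
tcp_pos: [0.5752, 0.0191, 0.1456]
ee_rot: [0.72, -0.012, 0.694, 0.004]
wrist_force: [-5.6, 1.3, 15.2]
finger_gap: 0.0005
```

Emit:
step_arm:
  commands:
    - [0.17,0,0,0]

```text
clock: 19.08
tcp_pos: [0.5751, 0.0191, 0.1452]
ee_rot: [0.72, -0.012, 0.694, 0.004]
wrist_force: [-5.5, 1.7, 15.9]
finger_gap: 0.0001
```

Emit:
step_arm:
  commands:
    - [0.17,0,0,0]

```text
clock: 19.2
tcp_pos: [0.5751, 0.0191, 0.1449]
ee_rot: [0.721, -0.012, 0.693, 0.004]
wrist_force: [-6.9, 2.1, 16.5]
finger_gap: 0.0008
```

Emit:
step_arm:
  commands:
    - [0.17,0,0,0]
    - [0.16,0,0,0]

```text
clock: 19.45
tcp_pos: [0.575, 0.0191, 0.1446]
ee_rot: [0.721, -0.013, 0.693, 0.003]
wrist_force: [-6.2, 2.1, 17.4]
finger_gap: 0.0007
```

Emit:
step_arm:
  commands:
    - [0.14,0,0,0]

```text
clock: 19.58
tcp_pos: [0.5749, 0.0191, 0.1447]
ee_rot: [0.722, -0.013, 0.692, 0.003]
wrist_force: [-5.6, 0.9, 15.2]
finger_gap: 0.0004
```

Emit:
step_arm:
  commands:
    - [0.16,0,0,0]

```text
clock: 19.7
tcp_pos: [0.5748, 0.0192, 0.1446]
ee_rot: [0.722, -0.014, 0.692, 0.003]
wrist_force: [-7.3, 0.9, 16.8]
finger_gap: 0.0007
```

Emit:
step_arm:
  commands:
    - [0.17,0,0,0]

```text
clock: 19.82
tcp_pos: [0.5748, 0.0192, 0.1444]
ee_rot: [0.722, -0.014, 0.692, 0.003]
wrist_force: [-7.1, 1.9, 16.7]
finger_gap: 0.0006
```

Emit:
step_arm:
  commands:
    - [0.16,0,0,0]

```text
clock: 19.95
tcp_pos: [0.5747, 0.0192, 0.1444]
ee_rot: [0.723, -0.014, 0.691, 0.003]
wrist_force: [-5.7, 1.2, 17.3]
finger_gap: 0.0007
```

Emit:
step_arm:
  commands:
    - [0.16,0,0,0]

```text
clock: 20.08
tcp_pos: [0.5746, 0.0193, 0.1443]
ee_rot: [0.723, -0.015, 0.691, 0.003]
wrist_force: [-7.2, 2.0, 17.5]
finger_gap: 0.0006
```

Emit:
step_arm:
  commands:
    - [0.16,0,0,0]
    - [0.15,0,0,0]

```text
clock: 20.32
tcp_pos: [0.5745, 0.0193, 0.1444]
ee_rot: [0.724, -0.015, 0.69, 0.003]
wrist_force: [-7.0, 1.8, 17.9]
finger_gap: 0.0005
```

Emit:
step_arm:
  commands:
    - [0.16,0,0,0]
    - [0.15,0,0,0]

```text
clock: 20.58
tcp_pos: [0.5744, 0.0194, 0.1444]
ee_rot: [0.724, -0.016, 0.689, 0.002]
wrist_force: [-6.7, 1.0, 17.4]
finger_gap: 0.0008
```

Emit:
step_arm:
  commands:
    - [-0.8,0,0,0]
    - [-1.0,0,0,0]
    - [-1.2,0,0,0]
    - [-2,0,0,0]
    - [-2,0,0,0]
    - [0,0,0,0]

```text
clock: 21.32
tcp_pos: [0.5706, 0.0207, 0.2173]
ee_rot: [0.724, -0.016, 0.689, 0.002]
wrist_force: [0.0, 0.1, -0.5]
finger_gap: 0.0005
```

```bash
python3 - <<'E'
from h import *
go([-.083,0,.15])
im=r.grab_frame("side")[130:220,225:315,::-1];cv2.imwrite("pics/g.png",cv2.resize(im,(600,600),interpolation=2))
E
```

```text
t 21.32 tip [0.5738 0.0194 0.1534] clampframe [0.0713 0.0028 0.1534] shift cm [  0.66 -15.42   0.05] F [ 0.04  0.06 -0.51] gap 0.0005145446545792553
```

View pics/g.png

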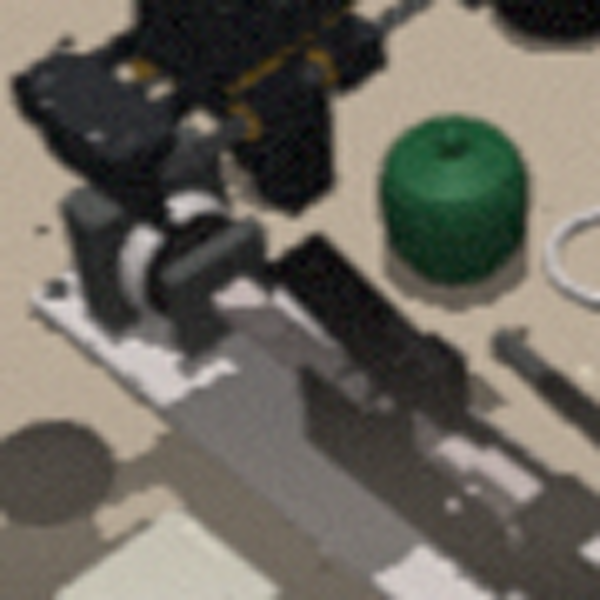

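The jaw's corner is now at (192,355), about 42 mm out, with the pad against the filter and the trigger up. Next is the release.

Emit:
step_arm:
  commands:
    - [0,-4,0,0]
    - [0,-4,0,0]
    - [0,-4,0,0]
    - [0,-3.2,0,0]
    - [2,0,0,0]
    - [2,0,0,0]
    - [1.5,0,0,0]
    - [0,0,0,0]

```text
clock: 22.38
tcp_pos: [0.5743, -0.1366, 0.1541]
ee_rot: [0.719, -0.014, 0.695, 0.004]
wrist_force: [0.2, 0.0, 0.5]
finger_gap: 0.0009
```

```bash
python3 - <<'E'
from h import *
go([-.083,0,.076])
E
```

```text
t 22.38 tip [ 0.5765 -0.1375  0.0902] clampframe [-0.0857  0.0021  0.0902] shift cm [1.42 0.29 0.16] F [0.24 0.03 0.45] gap 0.0009393819159812956
```

Emit:
step_arm:
  commands:
    - [0,0.3,0.2,0]
    - [0.6,0,0,0]
    - [0.5,0,0,0]
    - [0.4,0,0,0]
    - [0.3,0,0,0]

```text
clock: 23.0
tcp_pos: [0.5777, -0.1337, 0.1371]
ee_rot: [0.72, -0.015, 0.694, 0.004]
wrist_force: [-3.3, -3.0, 6.4]
finger_gap: 0.0005
```

Emit:
step_arm:
  commands:
    - [0.3,0,0,0]
    - [0.3,0,0,0]

```text
clock: 23.25
tcp_pos: [0.578, -0.1349, 0.1318]
ee_rot: [0.721, -0.016, 0.693, 0.003]
wrist_force: [-1.8, -2.8, 3.6]
finger_gap: 0.0005
```

Emit:
step_arm:
  commands:
    - [0.25,0,0,0]

```text
clock: 23.38
tcp_pos: [0.5781, -0.1354, 0.1294]
ee_rot: [0.721, -0.017, 0.693, 0.003]
wrist_force: [-2.4, -3.6, 3.7]
finger_gap: 0.0005
```

Emit:
step_arm:
  commands:
    - [0.2,0,0,0]

```text
clock: 23.5
tcp_pos: [0.5783, -0.1355, 0.1285]
ee_rot: [0.721, -0.017, 0.693, 0.002]
wrist_force: [-8.7, 1.0, 23.9]
finger_gap: 0.0007
```

Emit:
step_arm:
  commands:
    - [0.05,0,0,0]
    - [0.06,0,0,0]

```text
clock: 23.75
tcp_pos: [0.5781, -0.1355, 0.129]
ee_rot: [0.721, -0.017, 0.693, 0.002]
wrist_force: [-3.4, -2.3, 7.7]
finger_gap: 0.0004
```

Emit:
step_arm:
  commands:
    - [0.06,0,0,0]
    - [0.06,0,0,0]
    - [0.06,0,0,0]
    - [0.06,0,0,0]
    - [0.06,0,0,0]
    - [0.06,0,0,0]
    - [0.06,0,0,0]
    - [0.06,0,0,0]
    - [0.06,0,0,0]
    - [0.06,0,0,0]
    - [0.06,0,0,0]
    - [0.06,0,0,0]

```text
clock: 25.25
tcp_pos: [0.5779, -0.1353, 0.129]
ee_rot: [0.722, -0.018, 0.691, 0.002]
wrist_force: [-4.0, -2.0, 7.3]
finger_gap: 0.0007
```

```bash
python3 - <<'E'
from h import *
go([-.083,0,.1])
cv2.imwrite("pics/h.png",cv2.resize(r.grab_frame("side")[125:245,225:345,::-1],(600,600),interpolation=2))
E
```

```text
t 25.25 tip [ 0.5808 -0.1368  0.065 ] clampframe [-0.085  -0.0022  0.065 ] shift cm [-3.51  0.12 -0.06] F [-4.03 -2.02  7.27] gap 0.0006745622823794387
```

View pics/h.png

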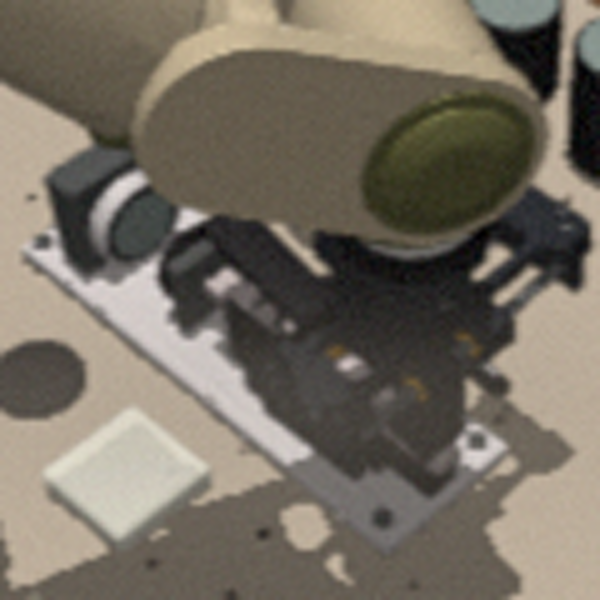

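The jaw's corner is at (190,330) in the crop, which matches its starting pixel, so it's fully back. The filter sits in the white cup at (140,228), with no black rim standing out. Now let go and lift.

Emit:
step_arm:
  commands:
    - [-0.8,0,0,0]
    - [-1.2,0,0,0]
    - [-2,0,0,0]
    - [-4,0,0,0]
    - [-4,0,0,0]
    - [-4,0,0,0]
    - [0,-4,0,0]
    - [0,-5,0,0]
    - [0,-5,0,0]
    - [0,-5,0,0]
    - [0,0,0,0]

```text
clock: 26.68
tcp_pos: [0.576, -0.3233, 0.3029]
ee_rot: [0.723, -0.019, 0.69, 0.004]
wrist_force: [-0.1, 0.6, -0.3]
finger_gap: 0.0003
```

```bash
python3 - <<'E'
from h import *
go([-.083,0,.1])
a=cv2.resize(r.grab_frame("side")[140:220,225:305,::-1],(400,400),interpolation=2);b=cv2.resize(r.grab_frame("top")[180:260,190:270,::-1],(400,400),interpolation=2)
cv2.imwrite("pics/i.png",np.hstack([a,b]))
E
```

```text
t 26.68 tip [ 0.5791 -0.3246  0.239 ] clampframe [-0.2728  0.0019  0.239 ] shift cm [13.51 19.25 -0.07] F [-0.13  0.59 -0.31] gap 0.0002568759720007653
```

View pics/i.png

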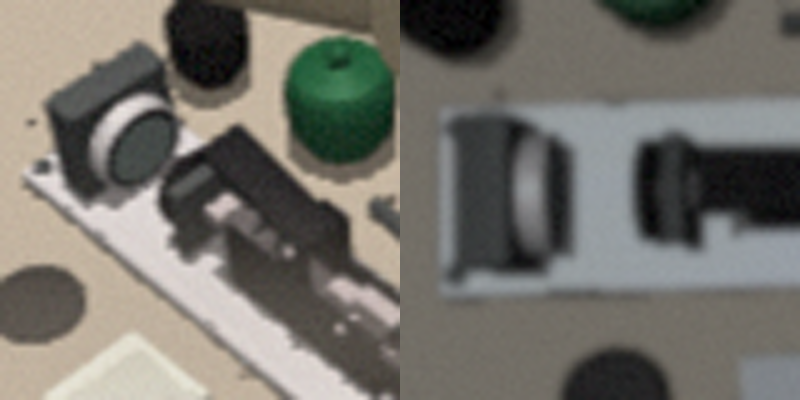

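```bash
python3 -c "
from station import r
print(r.hand_in())"
```

```text
the job is handed in; nothing more can be done
None
```

I pumped the trigger six times, letting it right up each time. The filter slid in on strokes 5 and 6, and the trigger went firm near the bottom of stroke 6. I then pressed the release for about 1.5 s, lifted clear and handed in at about 27 s.

**Feel of the filter:** it slid at about 10 N. At the firm point the force rose about 2.2–2.9 N/mm, well softer than the end stop. I held it at 15–18 N at the fingertip, mostly about 17 N, for roughly a second.

**Last checks:**
- The side picture shows the jaw right back at its starting pixel, and the filter looks flush in its cup.
- Firm came at about 43 mm of jaw travel, which matches the rim distance I measured in the pictures.
- The wrist reads no load, and nothing else looks moved in the areas I viewed.

**Less certain:**
- **Clamp force:** the fingertip pressed an estimated 5–9 mm behind the nominal press point. The true force there was probably 15–16 N, but could be 14–17 N.
- **Flushness:** the last pictures can't show flushness to better than about 2 mm. In the top view, a dark band in front of the rim is probably shadow.
- **Not gentle enough:** on the first stroke, with the jaw still free, I hit the trigger's end stop at about 36 N. The release also met its stop at a brief 24 N, above the 3–12 N given, before I eased it to about 7 N.

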